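# Find the released sample case and push it to the dispatch line

## Robot

A 6-joint arm with a two-finger parallel gripper is mounted at the origin on a cart in front of the work surface, level with it; the furniture and walls round the work are solid. World frame = base frame: x ahead of the robot, y to its left, z up, the work surface at z = 0. Lengths are in mm, angles in rad, forces in N, time in s.
With the tool pointing down it reaches from about 350 to 925 mm from the base axis. Payload 6.4 kg.
Tool frame: the origin (TCP) lies on the centre line of the jaws, within the pads' length; the fingertips stand ahead of it and the grasp point (between the pads) lies 8 mm behind it (arm.nose_length is the z of the fingertips in the tool frame, in mm); z points along the fingers, y is the direction in which the jaws open and shut (so a half turn about z gives the same grasp; the last joint's range is limited). The gripper opens to 85 mm and grips with 20 to 120 N. Pads are 22 mm wide; open, the fingers measure 114 mm over their backs; the gripper's body (76 mm by 85 mm) begins 54 mm behind the grasp point. The pads swing forward as they close: fully open they stand 13 mm farther back than shut.
Start: joints at [0.934, 0.245, 1.558, -0, 1.339, -0.174], TCP at [290.195, 581.636, 242.29] pointing down, gripper open.
Joint ranges: [-3.13, 3.13], [-1.02, 2.26], [0.13, 2.54], [-0.95, 4.09], [0.21, 2.88], [-2.74, 2.74]. Speed limits (rad/s): [2.57, 2.57, 3.14, 3.14, 3.14, 3.14].

## Interface

Orientations are given as a rotation vector (axis times angle).
In Python, from workcell import telemetry, eyes, workorder, arm gives the robot as it stands.
- The arm moves only by the tool apply_moves, never from a script. Its arguments are lists of equal length, an entry for each row: "claw": the opening, from -1 (shut) to 1 (fully open); "delta_pos": the shift along the world's x, y, z in mm, a list of three; "twist": the turn about the world's z in units of 6 degrees (1.0 is 6 degrees). In form: {"claw": [claw, ...], "delta_pos": [[dx, dy, dz], ...], "twist": [twist, ...]}. A call has exactly 8 rows; each row is the pose to reach, as a shift and turn from the pose measured when the call began; what a row does not reach only later rows make up. A row lasts 1/12 s, in which the tool goes at most 41.7 mm and 7.16 degrees, less where a joint would pass 70% of its speed; a pose out of reach is approached as far as the arm can. A call with a gripper value outside its range is refused whole. The fingers move at their own pace and stop on an object; "grip_force" is the grip in N (left out, the last holds). Time passes only in rows, so rows that repeat a pose let the fingers close, or fill a call up. It gives the time, the measured TCP pose, the force and the opening at its end, in the units of the state.
- telemetry.sense(): the state, without advancing time (a new reading comes with each control period).
- eyes.snapshot(name): name is "scene" or "top" or "wrist"; returns a dict with "color" (384x512x3 uint8, red, green, blue), "depth" (384x512 float32, mm along the optical axis (not along the pixel's ray), 0 where there is no reading), "intrinsics" (3x3 intrinsics, pixels), "extrinsics" (4x4, takes a point from world to camera coordinates). Camera axes: x right, y down, z forward; pixel columns grow to the right and rows downward; lengths in mm; the calibration is good to about 2 mm. A picture is of the moment at which its call begins.
- workorder.close_job(): hands the job in, once; it reports no verdict.
The state is a dict: "time_s": time; "joint_pos": joint angles; "joint_velocities": joint speeds; "joint_efforts": joint torques, N m; "tcp_pos": TCP position; "tool_rot": TCP orientation; "ft_force": force on the tool from outside, world axes, zero at the start; "torque": the same for the moment, N m; "finger_gap": opening from 0.0 (shut) to 1.0 (fully open).
Only numpy, scipy, OpenCV 4.12 (cv2) and the standard library are available. Lean on these libraries where they do the work, as an engineer would, in place of code of your own. Each camera call takes 0.05 s, during which the arm holds its last target.

## Task

One of the two closed blue cases with white lids has a round yellow stamp underneath. First tip both over onto their backs, away from you, with the fingertips, so that the undersides face you; then push the stamped one away from you until its middle lies over the green dispatch line. Only push, never lift a case; leave the unstamped one where it fell, and do not disturb the other things.

Things in the scene. Friction and masses are not known exactly. Their poses are not given: they have to be found in the camera images.
- case_a: One of two look-alike loose cases, in either order: blue, white lid, 66 deep (x) x 110 wide (y) x 120 mm high (z), 0.25 to 0.5 kg, centre of mass at its middle. Origin: centre of the underside; z up through the lid, x to its back, away from the robot, up to 0.15 rad off world x. Falls by itself beyond 29 deg of tilt; then z points level away from the robot, the underside faces it.
- case_b: One of two look-alike loose cases, in either order: blue, white lid, 66 deep (x) x 110 wide (y) x 120 mm high (z), 0.25 to 0.5 kg, centre of mass at its middle. Origin: centre of the underside; z up through the lid, x to its back, away from the robot, up to 0.15 rad off world x. Falls by itself beyond 29 deg of tilt; then z points level away from the robot, the underside faces it.
- case_a_mid (a point): The middle of case_a: centre of its depth and width, 60 mm along its z from the underside. Over the line means that this point is over it.
- case_b_mid (a point): The middle of case_b, 60 mm along its z from the underside.
- case_a_heel (a point): Middle of case_a's back lower edge (33 mm behind its origin, on the worktop), about which it tips; it stays at the worktop while the case is tipped and lies there afterwards.
- case_b_heel (a point): The same edge point of case_b.
- stamp (a point): Centre of the yellow disc with a black tick, 45 mm across, in the middle of one case's underside: the case whose origin is within a few mm of it is the stamped one. Seen only once that case is tipped.
- line: Flat green line on the worktop beyond the cases, 24 mm wide (x) by 660 mm long (y), nothing to bump over, fixed; origin at its centre, its x axis points across it, away from the robot.
- pot_white: Bystander: round sample pot with white lid, 50 mm across, 66 mm high, standing between the cases; origin under its centre.
- date_stamp: Bystander: red and black hand stamp, 25 x 42 x 76 mm high, right of the cases; origin under its centre.
- red_pen: Bystander: red pen, 142 mm long (along its y), 12 mm thick; origin under its centre.
- radio: Bystander: black hand radio lying flat, 58 x 187 (along its y) x 33 mm high, left of the cases; origin under its centre.
There are look-alikes about, which are no part of the job. Leave any purple look-alike of the case_a alone. Leave any red look-alike of the case_b alone.

How it is judged:
By the outcome, as a careful person would: the job done as asked, in the order asked, and still so for the second after the job is handed in, with the robot touching nothing.
It also fails if it takes over 61 s, if anything falls off the work surface, if the arm or the gripper's body presses on something with over 40 N, if the wrist force passes 120 N, or if a joint passes its speed limit or range.

## Working session

There is one attempt and no reset: what is moved stays moved. The work goes in short steps, Python scripts to look and compute and a tool call to move; the robot and the scene stay as the last step left them, time stands still between calls to the robot, and variables do not carry over. Pictures are saved under pics/ and viewed, and the job is handed in when it is done.

Besides the shell and the picture viewer there is one more tool, called after "Request:" in YAML: its name, and indented under it one key for each argument. apply_moves: Moves the arm, as the interface text tells. Its arguments: {"type":"object","properties":{"claw":{"type":"array"},"delta_pos":{"type":"array"},"twist":{"type":"array"},"grip_force":{"type":"number"}},"required":["claw","delta_pos","twist"]}

```bash
mkdir -p pics; cat > h.py <<'E'
import numpy as np, cv2
from workcell import telemetry, eyes, workorder, arm
def snap(n, f):
    s=eyes.snapshot(n); np.savez(f'{f}.npz',**s)
    cv2.imwrite(f'pics/{f}.png', cv2.resize(s['color'][:,:,::-1],(768,576),interpolation=cv2.INTER_CUBIC)); return s
def w(s,u,v):
    z=s['depth'][int(round(v)),int(round(u))]
    K=s['intrinsics'];p=np.linalg.inv(K)@[u,v,1]*z
    return np.round((np.linalg.inv(s['extrinsics'])@np.r_[p,1])[:3],1)
def crop(s,f,u0,v0,u1,v1):
    c=s['color'][v0:v1,u0:u1,::-1]; k=min(800/c.shape[1],600/c.shape[0])
    cv2.imwrite(f'pics/{f}.png',cv2.resize(c,None,fx=k,fy=k,interpolation=cv2.INTER_CUBIC))
E
python3 - <<'E'
from h import *
snap('scene','s0');snap('top','t0')
print(telemetry.sense(), arm.nose_length, [a for a in dir(arm) if a[0]!='_'])
E
```

```text
{'time_s': 0.1, 'joint_pos': array([ 9.33884804e-01,  2.45730437e-01,  1.55891492e+00, -3.61117058e-06,
        1.33870200e+00, -1.74107269e-01]), 'joint_velocities': array([ 0.00174751, -0.00148948, -0.00443348, -0.00022588,  0.00133364,
        0.00130405]), 'joint_efforts': array([-4.44297730e-04, -4.30670536e+01, -3.27128220e+01, -2.51828988e-04,
        2.81886591e-03, -2.58729239e-05]), 'tcp_pos': array([289.90138638, 581.2216101 , 241.28706288]), 'tool_rot': array([-7.20341200e-01, -3.05718466e+00,  2.53437796e-03]), 'ft_force': array([0.89477804, 0.23107003, 0.16046014]), 'torque': array([-0.03385486, -0.01891789, -0.00657036]), 'finger_gap': 1.0021183693498266} 11.0 ['IKError', 'nose_length']
```

View pics/s0.png

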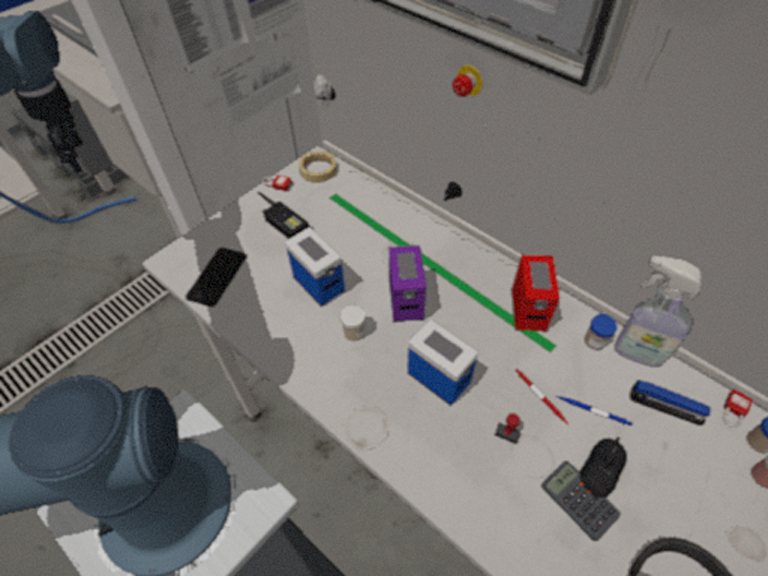

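View pics/t0.png

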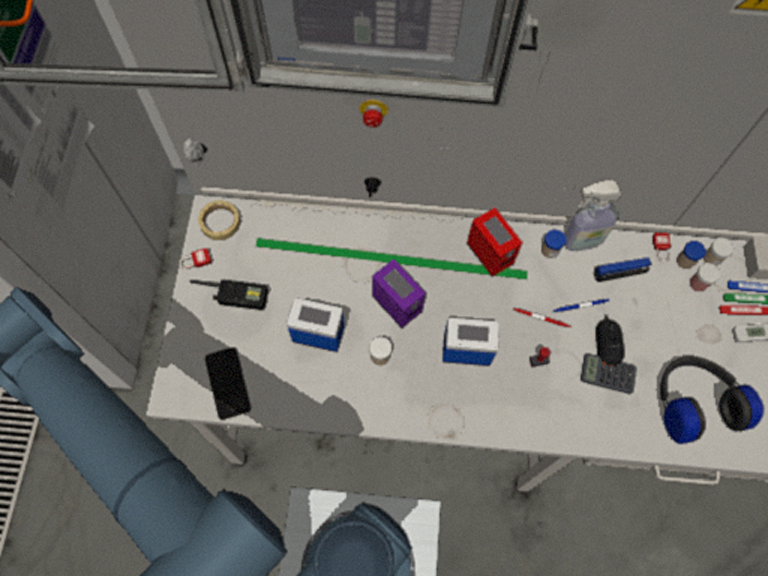

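The top view (768x576) shows two blue cases with white lids, at (317,325) and (470,340). The purple (398,293) and red (495,242) look-alikes are not part of the job. The green line runs from (258,243) to (527,275). Next I measure their positions.

```bash
cat >> h.py <<'E'
def cloud(s):
    K=s['intrinsics'];h,wd=s['depth'].shape
    u,v=np.meshgrid(np.arange(wd),np.arange(h));z=s['depth']
    P=np.stack([(u-K[0,2])/K[0,0]*z,(v-K[1,2])/K[1,1]*z,z,np.ones_like(z)],-1)
    return (P@np.linalg.inv(s['extrinsics']).T)[...,:3]
E
python3 - <<'E'
from h import *
for n in('t0','s0'):
    s=dict(np.load(n+'.npz'));P=cloud(s)
    print(n,'cam',np.linalg.inv(s['extrinsics'])[:3,3].round())
    hsv=cv2.cvtColor(s['color'],cv2.COLOR_RGB2HSV);H,S,V=[hsv[...,i].astype(int) for i in range(3)]
    ok=(s['depth']>0)&(P[...,0]>250)&(P[...,0]<1100)&(abs(P[...,1])<700)&(P[...,2]<200)
    def rep(name,m,minn=8):
        m=m&ok
        k,l,st,c=cv2.connectedComponentsWithStats(m.astype(np.uint8),connectivity=8)
        for i in range(1,k):
            if st[i,4]<minn: continue
            q=P[l==i];lo,hi=np.percentile(q,[2,98],axis=0)
            print(name,st[i,4],'px',c[i].round(),'lo',lo.round(),'hi',hi.round(),end=' ')
            r=cv2.minAreaRect(q[:,:2].astype(np.float32));print('rect',np.round(r[0]),np.round(r[1]),round(r[2],1))
    rep('tall top z>110',(P[...,2]>110)&(P[...,2]<135),40)
    rep('mid 20-110',(P[...,2]>20)&(P[...,2]<110),25)
    rep('green',(H>55)&(H<80)&(S>120)&(V>60)&(P[...,2]<10),30)
    rep('red low',((H<8)|(H>172))&(S>120)&(P[...,2]<30),8)
E
```

```text
t0 cam [ -45.  -39. 1574.]
tall top z>110 962 px [262. 115.] lo [ 861. -423.  110.] hi [871. 432. 134.] rect [865.   2.] [ 13. 896.] 0.0
tall top z>110 203 px [438. 129.] lo [ 863. -695.  111.] hi [ 872. -530.  134.] rect [ 867. -612.] [174.  11.] 90.0
tall top z>110 571 px [331. 154.] lo [ 685. -294.  111.] hi [ 790. -198.  126.] rect [ 737. -246.] [112.  71.] 38.8
tall top z>110 135 px [393. 149.] lo [ 761. -509.  111.] hi [ 797. -420.  134.] rect [ 776. -465.] [96. 42.] 80.9
tall top z>110 620 px [266. 189.] lo [535. -82. 111.] hi [635.  18. 125.] rect [586. -33.] [113.  68.] 45.3
tall top z>110 661 px [210. 211.] lo [459.  89. 111.] hi [527. 195. 126.] rect [494. 142.] [113.  69.] 81.9
tall top z>110 681 px [315. 222.] lo [ 454. -253.  112.] hi [ 517. -147.  125.] rect [ 486. -200.] [ 69. 110.] 1.5
mid 20-110 3385 px [256. 123.] lo [ 857. -430.   22.] hi [871. 496. 108.] rect [849.  30.] [ 48. 973.] 0.0
mid 20-110 597 px [434. 137.] lo [ 862. -694.   23.] hi [ 871. -536.  108.] rect [ 866. -609.] [ 13. 178.] 0.5
mid 20-110 187 px [145. 145.] lo [712. 375.  20.] hi [808. 465.  30.
[... 5574 characters left out ...]
682. -334.   -1.] hi [ 700. -273.    6.] rect [ 691. -301.] [20. 67.] 1.6
red low 60 px [187. 122.] lo [637. 420.   5.] hi [674. 460.  23.] rect [655. 440.] [34. 38.] 25.6
red low 81 px [354. 218.] lo [ 677. -303.    9.] hi [ 715. -254.   30.] rect [ 695. -279.] [ 4. 64.] 38.2
red low 34 px [349. 252.] lo [ 585. -345.    6.] hi [ 596. -311.   15.] rect [ 592. -327.] [36.  8.] 74.1
red low 134 px [492. 269.] lo [ 783. -675.   12.] hi [ 823. -640.   25.] rect [ 803. -658.] [43. 36.] 2.1
red low 53 px [369. 272.] lo [ 565. -429.    8.] hi [ 579. -381.   16.] rect [ 572. -405.] [52.  7.] 77.1
red low 10 px [338. 288.] lo [ 469. -371.   22.] hi [ 474. -359.   29.] rect [ 471. -365.] [ 5. 12.] 9.2
```

```bash
python3 - <<'E'
from h import *
s=dict(np.load('t0.npz'));crop(s,'t0c',120,130,400,290)
s=dict(np.load('s0.npz'));crop(s,'s0c',160,100,400,310)
E
```

```text
(no output)
```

View pics/t0c.png

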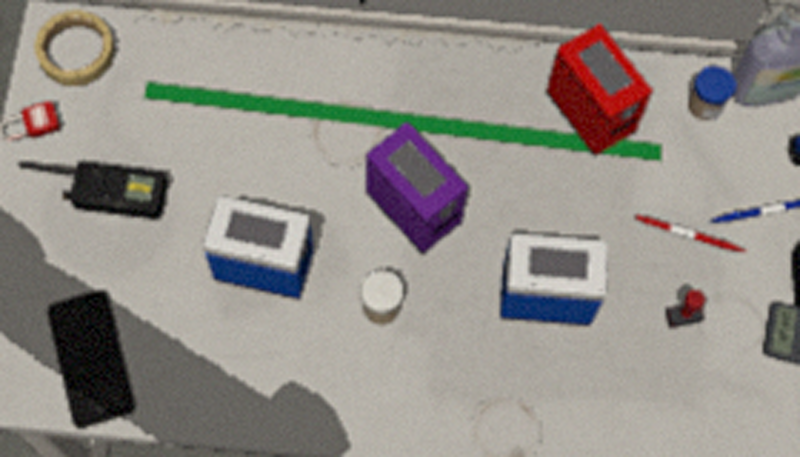

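The two blue cases stand at about (494,142) with yaw -0.14 and at about (486,-200) with yaw about 0. At the cases, the line lies at x≈710 and x≈695. Moving to the left case first.

Request:
apply_moves:
  claw: [0, 0, 0, 0, 0, 0, 0, 0]
  delta_pos:
    - [10, -35, -5]
    - [20, -70, -10]
    - [30, -105, -15]
    - [40, -140, -20]
    - [50, -175, -25]
    - [60, -210, -30]
    - [70, -245, -35]
    - [80, -280, -40]
  twist: [0.4, 0.8, 1.2, 1.6, 2.0, 2.4, 2.8, 3.05]

```text
time_s: 0.77
tcp_pos: [369.7, 299.5, 200.7]
tool_rot: [-0.221, -3.133, 0.003]
ft_force: [0.7, -0.7, -0.6]
finger_gap: 0.498
```

Request:
apply_moves:
  claw: [0, 0, 0, 0, 0, 0, 0, 0]
  delta_pos:
    - [8, -28, -14]
    - [16, -56, -28]
    - [24, -84, -42]
    - [32, -112, -58]
    - [40, -136, -74]
    - [46, -146, -85]
    - [46, -146, -85]
    - [46, -146, -85]
  twist: [0, 0, 0, 0, 0, 0, 0, 0]

```text
time_s: 1.43
tcp_pos: [415.2, 153.2, 115.1]
tool_rot: [-0.224, -3.131, 0.003]
ft_force: [-0.1, 0.2, -0.6]
finger_gap: 0.505
```

```bash
python3 - <<'E'
from h import *
s=snap('scene','s1');crop(s,'s1c',120,60,340,290);snap('wrist','w1')
print(telemetry.sense()['tcp_pos'])
E
```

```text
[415.79673257 154.1321793  116.25344184]
```

View pics/s1c.png

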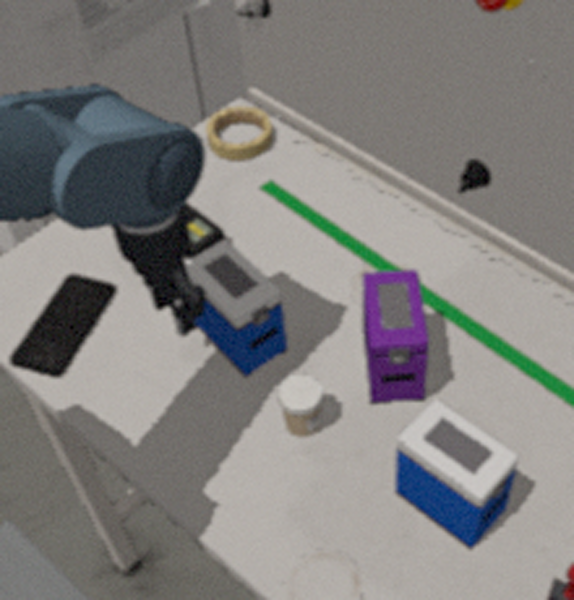

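View pics/w1.png

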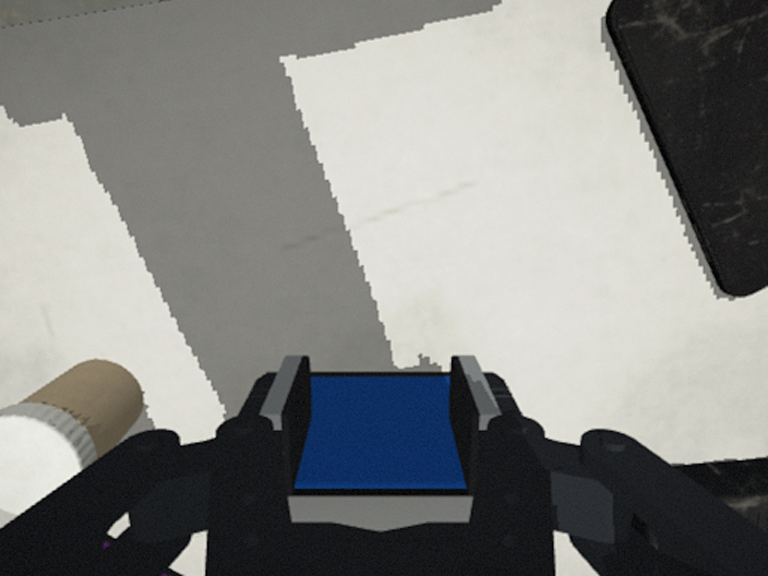

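Request:
apply_moves:
  claw: [0, 0, 0, 0, 0, 0, 0, 0]
  delta_pos:
    - [12, -2, 0]
    - [22, -3, 0]
    - [29, -4, 0]
    - [35, -5, 0]
    - [41, -6, 0]
    - [47, -7, 0]
    - [53, -7, 0]
    - [59, -8, 0]
  twist: [0, 0, 0, 0, 0, 0, 0, 0]

```text
time_s: 2.2
tcp_pos: [475.3, 146.2, 116.3]
tool_rot: [-0.22, -3.134, 0.002]
ft_force: [-1.0, -0.7, 1.6]
finger_gap: 0.503
```

```bash
python3 - <<'E'
from h import *
s=snap('scene','s2');crop(s,'s2c',120,60,340,290)
E
```

```text
(no output)
```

View pics/s2c.png

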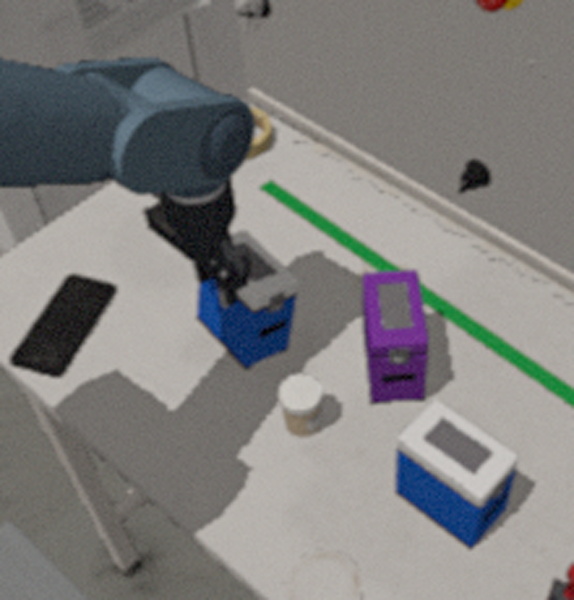

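The left case is tipping: its front lower corner has lifted from (248,372) to (248,364) in the crop. I'll push on.

Request:
apply_moves:
  claw: [0, 0, 0, 0, 0, 0, 0, 0]
  delta_pos:
    - [6, -1, 0]
    - [12, -2, 0]
    - [18, -3, 0]
    - [24, -3, 0]
    - [30, -4, 0]
    - [36, -5, 0]
    - [41, -6, 0]
    - [41, -6, 0]
  twist: [0, 0, 0, 0, 0, 0, 0, 0]

```text
time_s: 2.92
tcp_pos: [518.2, 139.5, 116.1]
tool_rot: [0.221, 3.132, -0.003]
ft_force: [-0.2, 0.5, 0.4]
finger_gap: 0.499
```

```bash
python3 - <<'E'
from h import *
s=snap('scene','s3');crop(s,'s3c',120,60,340,290)
E
```

```text
(no output)
```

View pics/s3c.png

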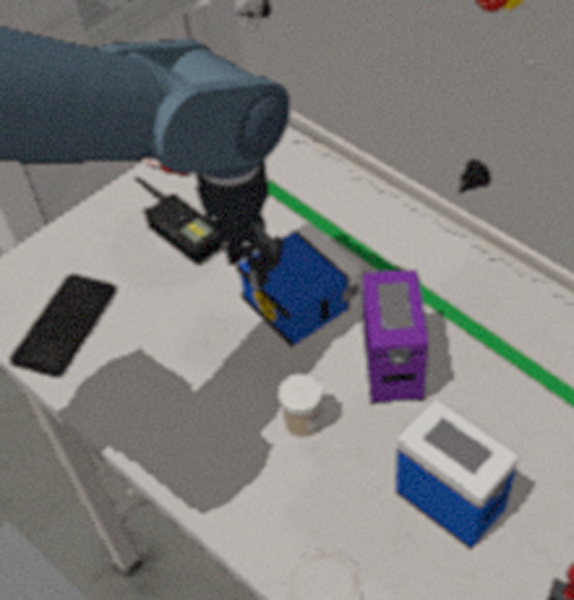

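The left case has fallen and the yellow stamp shows on its underside, at crop (263,303). The right case must be tipped before any pushing.

Request:
apply_moves:
  claw: [0, 0, 0, 0, 0, 0, 0, 0]
  delta_pos:
    - [-20, -5, 15]
    - [-45, -20, 30]
    - [-60, -55, 40]
    - [-72, -90, 40]
    - [-84, -128, 40]
    - [-96, -166, 40]
    - [-105, -204, 40]
    - [-113, -242, 40]
  twist: [0, 0.2, 0.4, 0.6, 0.8, 1.0, 1.2, 1.4]

```text
time_s: 3.63
tcp_pos: [403.2, -103.4, 155.7]
tool_rot: [-0.011, 3.141, -0.002]
ft_force: [1.3, 0.0, 0.1]
finger_gap: 0.5
```

Request:
apply_moves:
  claw: [0, 0, 0, 0, 0, 0, 0, 0]
  delta_pos:
    - [0, -30, 0]
    - [0, -60, -8]
    - [0, -85, -20]
    - [0, -97, -32]
    - [0, -97, -40]
    - [0, -97, -40]
    - [0, -97, -40]
    - [0, -97, -40]
  twist: [0, 0, 0, 0, 0, 0, 0, 0]

```text
time_s: 4.3
tcp_pos: [403.3, -199.5, 115.9]
tool_rot: [-0.013, 3.14, -0.002]
ft_force: [0.8, -0.3, 0.6]
finger_gap: 0.501
```

```bash
python3 - <<'E'
from h import *
s=snap('scene','s4');snap('wrist','w4');snap('top','t4')
print(telemetry.sense()['tcp_pos'])
E
```

```text
[ 403.62721642 -199.94985221  116.33494187]
```

View pics/s4.png

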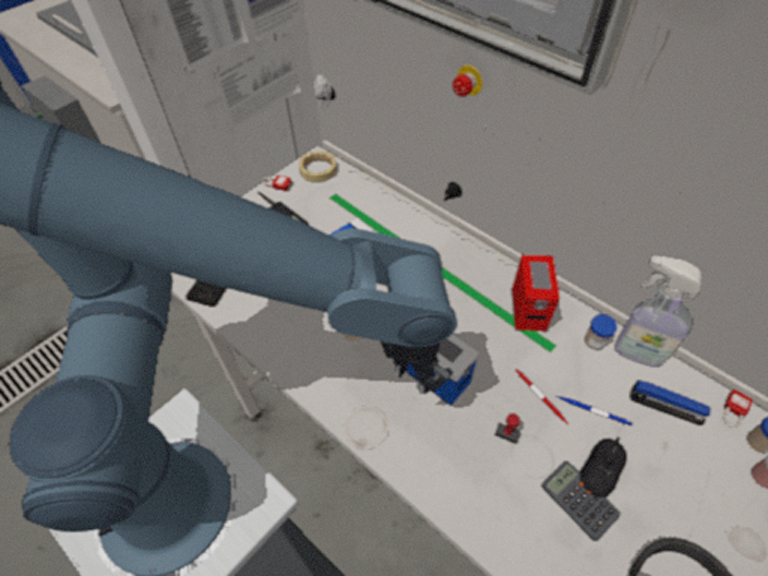

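View pics/w4.png

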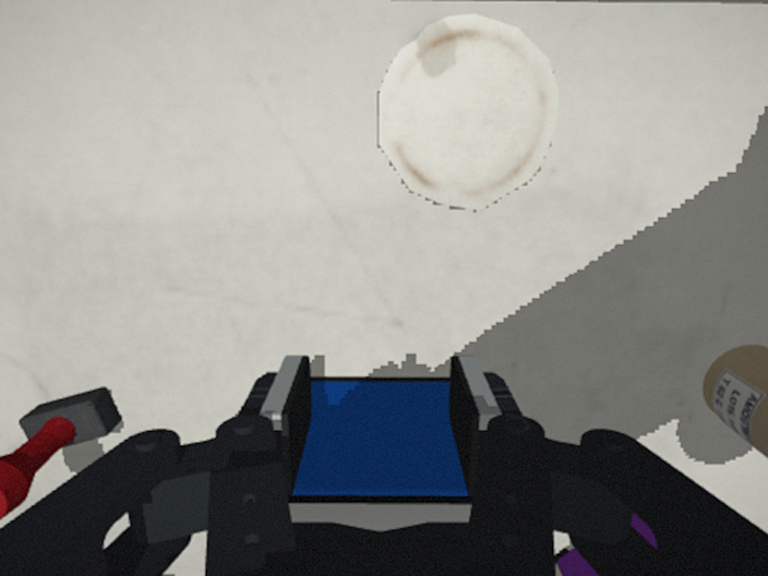

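The wrist view shows the right case's blue face square between the jaws, with its edges at rows 378 and 497. Now I tip it.

Request:
apply_moves:
  claw: [0, 0, 0, 0, 0, 0, 0, 0]
  delta_pos:
    - [12, 0, 0]
    - [24, 0, 0]
    - [33, 0, 0]
    - [40, 0, 0]
    - [46, 0, 0]
    - [52, 0, 0]
    - [58, 0, 0]
    - [64, 0, 0]
  twist: [0, 0, 0, 0, 0, 0, 0, 0]

```text
time_s: 5.12
tcp_pos: [468.1, -199.9, 116.4]
tool_rot: [-0.013, 3.14, -0.004]
ft_force: [-1.0, 0.3, 1.4]
finger_gap: 0.5
```

Request:
apply_moves:
  claw: [0, 0, 0, 0, 0, 0, 0, 0]
  delta_pos:
    - [6, 0, 0]
    - [12, 0, 0]
    - [18, 0, 0]
    - [24, 0, 0]
    - [30, 0, 0]
    - [36, 0, 0]
    - [41, 0, 0]
    - [41, 0, 0]
  twist: [0, 0, 0, 0, 0, 0, 0, 0]

```text
time_s: 5.78
tcp_pos: [509.6, -199.8, 115.9]
tool_rot: [-0.014, 3.14, -0.003]
ft_force: [-0.6, 0.5, 0.9]
finger_gap: 0.503
```

```bash
python3 - <<'E'
from h import *
s=snap('scene','s5')
E
```

```text
(no output)
```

View pics/s5.png

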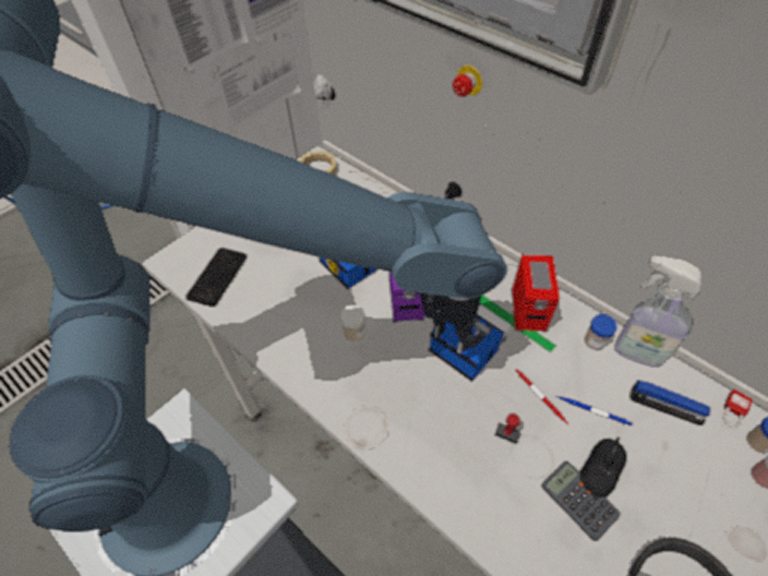

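Request:
apply_moves:
  claw: [0, 0, 0, 0, 0, 0, 0, 0]
  delta_pos:
    - [-20, 0, 10]
    - [-45, 0, 25]
    - [-70, 0, 40]
    - [-90, 0, 50]
    - [-105, 0, 60]
    - [-110, 0, 64]
    - [-110, 0, 64]
    - [-110, 0, 64]
  twist: [0, 0, 0, 0, 0, 0, 0, 0]

```text
time_s: 6.5
tcp_pos: [399.3, -199.8, 179.5]
tool_rot: [-0.013, 3.14, -0.003]
ft_force: [-0.0, 0.0, -0.2]
finger_gap: 0.499
```

```bash
python3 - <<'E'
from h import *
s=snap('top','t6');crop(s,'t6c',120,130,400,290)
P=cloud(s);hsv=cv2.cvtColor(s['color'],cv2.COLOR_RGB2HSV);H,S,V=[hsv[...,i].astype(int) for i in range(3)]
m=(P[...,2]>55)&(P[...,2]<78)&(P[...,0]>480)&(P[...,0]<680)&(P[...,1]>-300)&(P[...,1]<230)
k,l,st,c=cv2.connectedComponentsWithStats(m.astype(np.uint8))
for i in range(1,k):
    if st[i,4]<60: continue
    q=P[l==i];print(st[i,4],c[i].round(),np.percentile(q,[1,99],axis=0).round(),cv2.minAreaRect(q[:,:2].astype(np.float32)))
m=(H>20)&(H<35)&(S>130)&(P[...,2]<70)&(P[...,2]>5)&(P[...,0]>450)&(P[...,0]<600)
q=P[m&(P[...,1]<220)&(P[...,1]>-300)];print('yellow',len(q),np.median(q,0).round())
E
```

```text
1051 [218. 190.] [[528.  72.  56.]
 [651. 185.  73.]] ((590.4153442382812, 128.31802368164062), (110.1999740600586, 123.89704895019531), 81.80398559570312)
297 [309. 191.] [[ 566. -252.   56.]
 [ 640. -145.   72.]] ((601.3932495117188, -198.9794158935547), (82.98948669433594, 108.70774841308594), 0.07689909636974335)
95 [264. 202.] [[526. -92.  55.]
 [599.  27.  78.]] ((559.3772583007812, -26.667091369628906), (124.2617416381836, 55.01005554199219), 76.60823059082031)
yellow 45 [535. 137.  26.]
```

View pics/t6c.png

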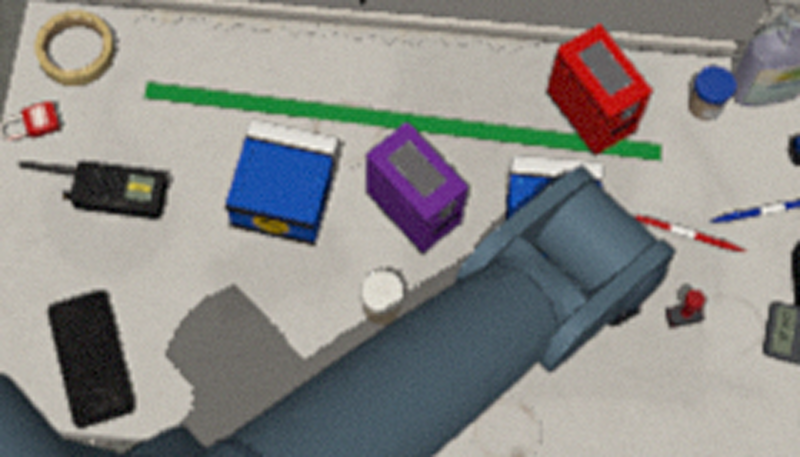

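The top view shows the stamped left case lying at (590,128) with yaw -0.143. Its yellow stamp, at crop (270,223), measures (535,137). The right case has fallen but the arm partly hides it. Next I move behind the stamped case.

Request:
apply_moves:
  claw: [0, 0, 0, 0, 0, 0, 0, 0]
  delta_pos:
    - [5, 38, 0]
    - [10, 77, 0]
    - [15, 116, 0]
    - [20, 155, 0]
    - [25, 194, 0]
    - [30, 233, 0]
    - [35, 272, 0]
    - [40, 310, 0]
  twist: [-0.2, -0.4, -0.6, -0.8, -1.0, -1.2, -1.4, -1.45]

```text
time_s: 7.22
tcp_pos: [439.3, 113.0, 178.5]
tool_rot: [-0.224, -3.133, 0.002]
ft_force: [1.0, -0.9, 0.2]
finger_gap: 0.498
```

```bash
python3 - <<'E'
from h import *
s=snap('scene','s7')
print(telemetry.sense()['tcp_pos'],telemetry.sense()['tool_rot'])
E
```

```text
[439.32368969 118.13237599 178.59523194] [-0.21569019 -3.13379773 -0.00388902]
```

View pics/s7.png

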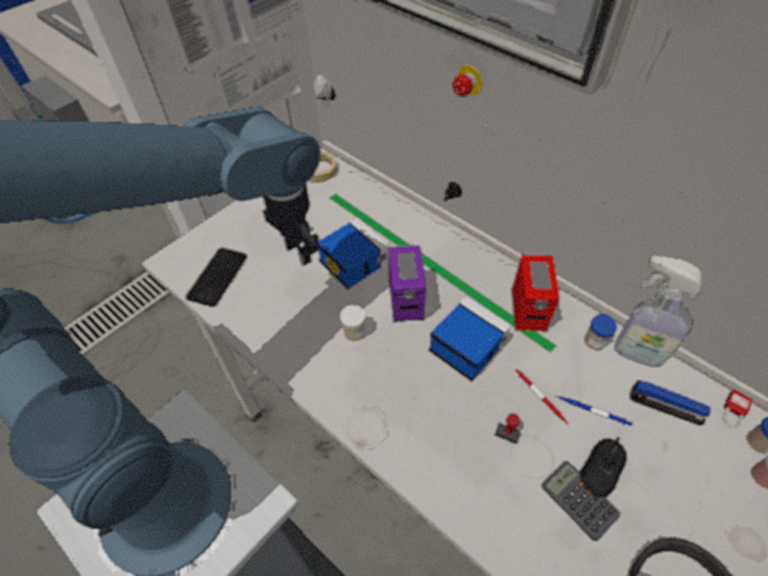

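The right case, at (467,340), lies flat with a plain underside. The left one, at (350,253), has the stamp. Now I lower the fingers behind it.

Request:
apply_moves:
  claw: [0, 0, 0, 0, 0, 0, 0, 0]
  delta_pos:
    - [8, 8, -20]
    - [16, 16, -45]
    - [24, 22, -70]
    - [30, 28, -95]
    - [36, 29, -118]
    - [40, 29, -135]
    - [42, 29, -143]
    - [42, 29, -143]
  twist: [0, 0, 0, 0, 0, 0, 0, 0]

```text
time_s: 7.93
tcp_pos: [479.9, 147.3, 33.0]
tool_rot: [-0.215, -3.129, -0.003]
ft_force: [-0.1, 0.4, -0.3]
finger_gap: 0.495
```

```bash
python3 - <<'E'
from h import *
s=snap('wrist','w8')
print(telemetry.sense()['tcp_pos'],telemetry.sense()['tool_rot'])
E
```

```text
[480.75846395 147.2896168   34.44905548] [-0.21507882 -3.13114021 -0.0033645 ]
```

View pics/w8.png

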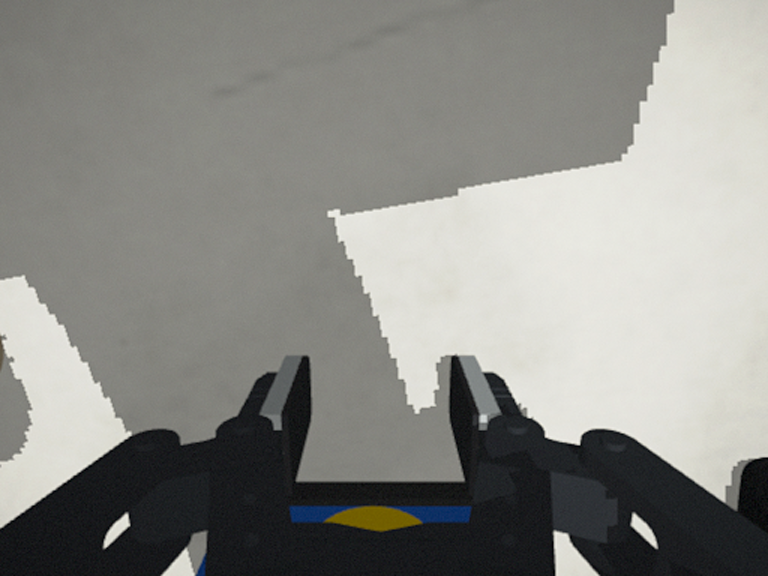

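Request:
apply_moves:
  claw: [0, 0, 0, 0, 0, 0, 0, 0]
  delta_pos:
    - [14, -3, 0]
    - [26, -5, 0]
    - [35, -7, 0]
    - [43, -8, 0]
    - [51, -9, 0]
    - [59, -10, 0]
    - [67, -11, 0]
    - [75, -12, 0]
  twist: [0, 0, 0, 0, 0, 0, 0, 0]

```text
time_s: 8.65
tcp_pos: [556.0, 135.4, 34.4]
tool_rot: [-0.215, -3.13, -0.003]
ft_force: [-4.4, 0.4, 2.3]
finger_gap: 0.501
```

Request:
apply_moves:
  claw: [0, 0, 0, 0, 0, 0, 0, 0]
  delta_pos:
    - [8, -1, 0]
    - [16, -2, 0]
    - [24, -3, 0]
    - [32, -4, 0]
    - [40, -5, 0]
    - [48, -7, 0]
    - [54, -8, 0]
    - [56, -8, 0]
  twist: [0, 0, 0, 0, 0, 0, 0, 0]

```text
time_s: 9.32
tcp_pos: [613.3, 126.9, 34.4]
tool_rot: [-0.216, -3.131, -0.003]
ft_force: [-2.5, 0.3, -0.0]
finger_gap: 0.497
```

```bash
cat > m.py <<'E'
from h import *
import sys
n=sys.argv[1]
for cam in('top','scene'):
    s=snap(cam,cam[0]+n);P=cloud(s);hsv=cv2.cvtColor(s['color'],cv2.COLOR_RGB2HSV);H,S,V=[hsv[...,i].astype(int) for i in range(3)]
    m=(P[...,2]>55)&(P[...,2]<75)&(P[...,0]>510)&(P[...,0]<800)&(P[...,1]>30)&(P[...,1]<230)&~((V<70)&(S<100))
    k,l,st,c=cv2.connectedComponentsWithStats(m.astype(np.uint8))
    for i in range(1,k):
        if st[i,4]<60: continue
        q=P[l==i];print(cam,st[i,4],c[i].round(),np.percentile(q,[1,99],axis=0).round().tolist(),cv2.minAreaRect(q[:,:2].astype(np.float32)))
    g=P[(H>55)&(H<80)&(S>120)&(V>60)&(P[...,2]<10)&(P[...,0]>660)&(P[...,0]<740)]
    if len(g)>50:
        a=np.polyfit(g[:,1],g[:,0],1);print(cam,'line x at y=112',np.polyval(a,112).round(1),a)
print(telemetry.sense()['tcp_pos'],telemetry.sense()['tool_rot'],telemetry.sense()['ft_force'])
E
python3 m.py 9
```

```text
top 148 [238. 165.] [[644.0, 54.0, 56.0], [738.0, 84.0, 71.0]] ((690.6160278320312, 69.51399230957031), (23.155120849609375, 98.34307861328125), 83.48019409179688)
top line x at y=112 706.2 [3.87321508e-02 7.01818414e+02]
scene 608 [261. 149.] [[621.0, 56.0, 57.0], [745.0, 160.0, 71.0]] ((684.5345458984375, 114.93004608154297), (111.48204803466797, 122.11033630371094), 82.34284973144531)
scene line x at y=112 708.2 [4.10774719e-02 7.03647148e+02]
[613.15935953 127.08427719  34.61001129] [-0.21525045 -3.13237186 -0.00333876] [ 0.97604434 -0.22499042  0.1345383 ]
```

View pics/t9.png

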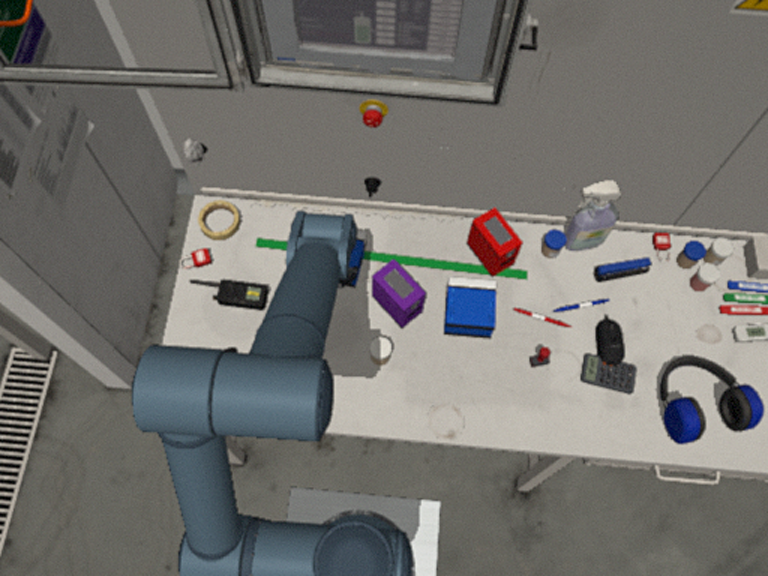

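View pics/s9.png

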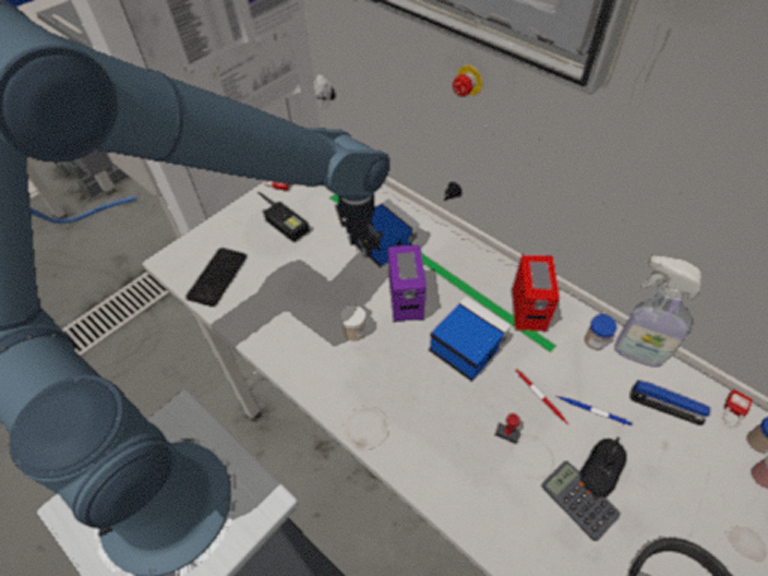

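In the scene view the stamped case's middle is at about (684.5,115), and the line there is at x≈707. That leaves 23 mm to go.

Request:
apply_moves:
  claw: [0, 0, 0, 0, 0, 0, 0, 0]
  delta_pos:
    - [5, -1, 0]
    - [10, -1, 0]
    - [14, -2, 0]
    - [18, -3, 0]
    - [21, -3, 0]
    - [23, -3, 0]
    - [23, -3, 0]
    - [23, -3, 0]
  twist: [0, 0, 0, 0, 0, 0, 0, 0]

```text
time_s: 10.08
tcp_pos: [636.8, 124.0, 34.9]
tool_rot: [-0.216, -3.134, -0.004]
ft_force: [-0.4, 0.4, -0.3]
finger_gap: 0.499
```

Request:
apply_moves:
  claw: [0, 0, 0, 0, 0, 0, 0, 0]
  delta_pos:
    - [-8, 1, 0]
    - [-20, 3, 0]
    - [-35, 5, 0]
    - [-60, 8, 25]
    - [-90, 12, 60]
    - [-120, 14, 95]
    - [-150, 14, 130]
    - [-180, 14, 155]
  twist: [0, 0, 0, 0, 0, 0, 0, 0]

```text
time_s: 10.75
tcp_pos: [464.0, 138.1, 184.9]
tool_rot: [0.215, 3.131, 0.004]
ft_force: [-0.2, 0.1, 1.1]
finger_gap: 0.5
```

Request:
apply_moves:
  claw: [0, 0, 0, 0, 0, 0, 0, 0]
  delta_pos:
    - [-10, 10, 0]
    - [-20, 40, 0]
    - [-30, 70, 0]
    - [-40, 100, 0]
    - [-50, 130, 0]
    - [-60, 160, 0]
    - [-60, 180, 0]
    - [-60, 180, 0]
  twist: [0, 0, 0, 0, 0, 0, 0, 0]

```text
time_s: 11.42
tcp_pos: [403.1, 321.1, 184.8]
tool_rot: [0.208, 3.131, 0.006]
ft_force: [-0.2, -0.2, -0.7]
finger_gap: 0.501
```

```bash
python3 m.py 10
```

```text
top 944 [227. 160.] [[646.0, 56.0, 57.0], [768.0, 169.0, 73.0]] ((707.0311889648438, 112.54681396484375), (110.76712036132812, 123.35088348388672), 81.84122467041016)
top line x at y=112 706.2 [3.85309822e-02 7.01861682e+02]
scene 855 [261. 146.] [[645.0, 54.0, 57.0], [768.0, 168.0, 71.0]] ((707.2958374023438, 111.8821792602539), (112.93042755126953, 122.34878540039062), 81.13429260253906)
scene line x at y=112 708.6 [4.20962758e-02 7.03919234e+02]
[403.56453131 318.51263597 184.53146649] [0.21227134 3.13140722 0.00348886] [-0.25409532 -0.38729248  0.48631861]
```

View pics/t10.png

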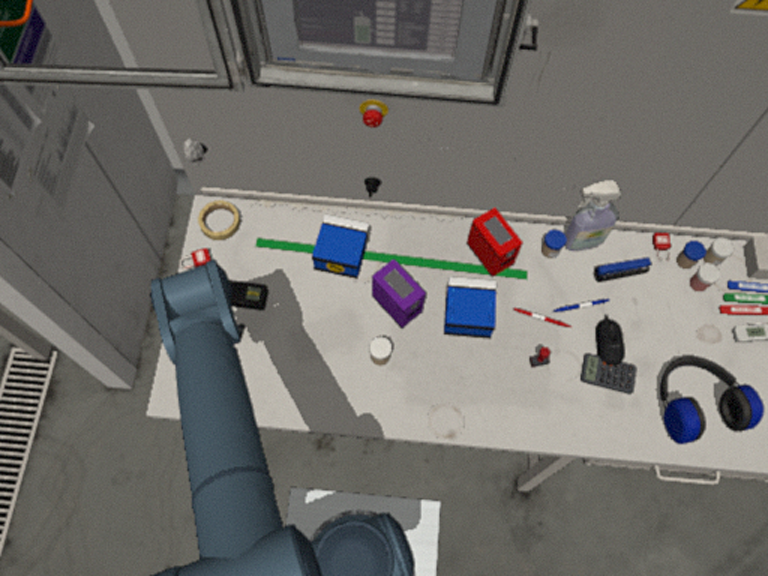

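View pics/s10.png

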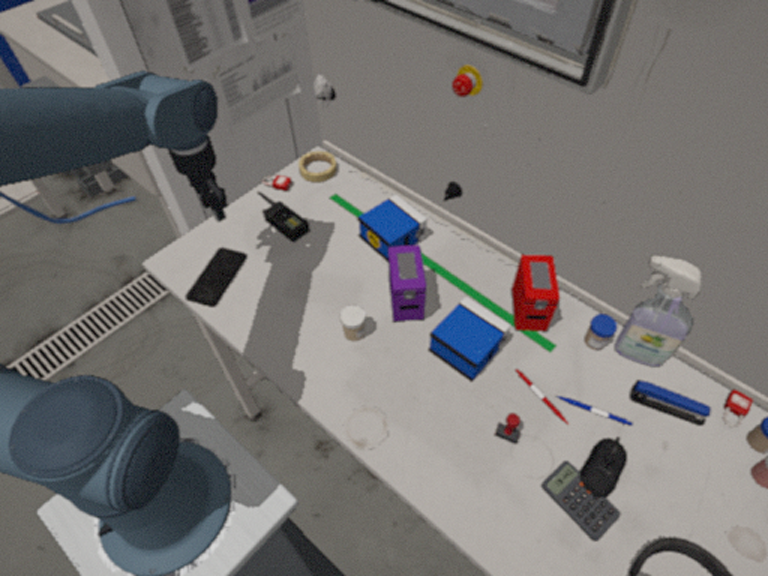

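The stamped case, at top view (340,245), lies across the line with its middle at (707,112); the line there is at x≈706–708. The other case, the pot, pen, date stamp, radio and look-alikes look unmoved, and the arm is clear of everything. I'm handing in the job.

```bash
python3 -c "
from h import *
print(workorder.close_job())"
```

```text
the job is handed in; nothing more can be done
None
```

I tipped both blue cases onto their backs with the fingertips. The left one had the yellow stamp, so I pushed it about 118 mm away until its middle lay over the green line, and handed the job in at about 11.5 s.

- **Position:** the stamped case's middle measures (707, 112). The line there is at x≈706 from the top camera and 708.6 from the scene camera. That is about 1 mm off the line's centre by either camera; the line is 24 mm wide.
- **Unstamped case:** its underside is plain blue, and it lies where it fell.
- **Other things:** the pot, date stamp, pen, radio and both look-alikes appear unmoved in the last pictures; I judged this by eye and did not re-measure them.
- **Robot:** the arm was clear of everything at the end, and the forces read between moves stayed under 5 N.

No check failed. The two cameras differ by about 2 mm on the line's position, which is within their calibration.

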